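Sort the slide boxes by weight

TASK

Three black slide boxes that look alike stand on edge, half pulled out of the blue rack: two are packed full of glass slides and one is empty. Feel which is which, slide the two full ones fully home against the back of the blue rack without shoving the rack along the bench, and stand the empty one on edge, all the way down, in the free slot of the yellow rack. Do not drop or tip over a box, and leave everything else where it is.

Things in the scene. Friction and masses are not known exactly. Their poses are not given: they have to be found in the camera images.
- blue_rack: Blue sheet-steel rack of three slots, 232 wide, 1.6 kg, loose on the bench: a push of more than about 15 N shoves it. Origin at its underside on the middle slot's centre line; x runs along the slots from the open front (-x, towards the robot) to the back plate. Slot centre lines at y = -84, 0, +84. A black box stands in each, parallel to it, drawn out 35 to 55 from home.
- blue_stop (a point): Point on the blue rack's floor (z = 6 mm) under the front face of its back plate (the stop, 66 high), on the middle slot's line, 65 behind the rack's origin; axes as the rack's. A box that is home touches the plate: its origin is then 70 in front of it and its front end 10 proud of the fences.
- yellow_rack: Yellow rack of the same make with two slots, 148 wide, 1.3 kg, loose on the bench; same axes; origin at its underside, midway between the slots. The slot at y = -42 holds the white box, the one at y = +42 is free. In both racks: floor plate 6 thick from x = -95 to +71; slots 42 wide between fences 4 thick, from x = -65 to +65, tops 48 above the bench, closed over between slots.
- free_slot (a point): Point on the floor (6 above the bench) of the yellow rack's free slot, on its centre line, where the origin of a box pushed home would be (70 in front of the back plate); axes as the rack's. A box set down up to 40 in front of this point still stands well.
- box_1: Black closed slide box, 140 long (x) x 36 thick (y) x 88 tall (z), on edge; origin at the centre of its underside. Its front end (x = -70, paper label) faces the robot. Stands in the blue rack's slot at y = +84. Any of the three may be the empty one. Empty 0.13 kg, full 0.59 to 0.73 kg; pushed along its slot it slides at about 0.7 to 0.9 N when empty, 3 to 6 N when full.
- box_2: Black closed slide box, 140 long (x) x 36 thick (y) x 88 tall (z), on edge; origin at the centre of its underside. Its front end (x = -70, paper label) faces the robot. Stands in the blue rack's slot at y = 0. Same weights as box_1.
- box_3: Black closed slide box, 140 long (x) x 36 thick (y) x 88 tall (z), on edge; origin at the centre of its underside. Its front end (x = -70, paper label) faces the robot. Stands in the blue rack's slot at y = -84. Same weights as box_1.
- white_box: White slide box of the same size, already standing nearly home in the yellow rack's slot at y = -42; to be left alone. Origin at the centre of its underside.
- dropper_bottle: Small clear dropper bottle with a yellow bulb, 29 wide, 71 tall, between the racks towards the robot; a bystander. Origin at the centre of its underside.
- red_label_bottle: Clear bottle with a red label, 52 wide, 100 tall, behind the racks; a bystander. Origin at the centre of its underside.
- petri_dish: Closed flat dish, 93 wide, 15 tall, behind the racks; a bystander. Origin at the centre of its underside.
- pen: Blue pen, 137 long, 10 thick, lying behind the racks; a bystander. Origin at the middle of its underside.
There are look-alikes about, which are no part of the job. Leave any purple or turquoise look-alike of the box_3 alone.

How it is judged (in metres and radians):
At the end, for the whole second after the job is handed in: Both full boxes stand in the blue rack with the back end within 4.5 mm of the back plate; the empty box stands on the floor of the yellow rack's free slot, its origin within 8 mm of the slot's centre line and not more than 40 mm forward of home; all three within 0.2 rad of upright and at rest (((contact force between box_1 and blue_rack above 3.2 N and x of box_1 in the frame of blue_rack above -0.0095 m and z of box_1 in the frame of blue_rack between 0.002 and 0.012 m) or (contact force between box_1 and yellow_rack between 0.5 and 3.2 N and x of box_1 in the frame of yellow_rack between -0.045 and 0 m and y of box_1 in the frame of yellow_rack between 0.034 and 0.05 m and z of box_1 in the frame of yellow_rack between 0.002 and 0.012 m)) and angle between each of box_1, box_2, box_3's own z axis and vertical below 0.2 rad and linear speed of each of box_1, box_2, box_3 below 0.02 m/s and ((contact force between box_2 and blue_rack above 3.2 N and x of box_2 in the frame of blue_rack above -0.0095 m and z of box_2 in the frame of blue_rack between 0.002 and 0.012 m) or (contact force between box_2 and yellow_rack between 0.5 and 3.2 N and x of box_2 in the frame of yellow_rack between -0.045 and 0 m and y of box_2 in the frame of yellow_rack between 0.034 and 0.05 m and z of box_2 in the frame of yellow_rack between 0.002 and 0.012 m)) and ((contact force between box_3 and blue_rack above 3.2 N and x of box_3 in the frame of blue_rack above -0.0095 m and z of box_3 in the frame of blue_rack between 0.002 and 0.012 m) or (contact force between box_3 and yellow_rack between 0.5 and 3.2 N and x of box_3 in the frame of yellow_rack between -0.045 and 0 m and y of box_3 in the frame of yellow_rack between 0.034 and 0.05 m and z of box_3 in the frame of yellow_rack between 0.002 and 0.012 m))); the robot touches nothing.
It fails at once if a black box is tipped over (more than about 35 degrees from upright) (angle between any of box_1, box_2, box_3's own z axis and vertical above 0.6 rad).
It fails at once if a black box is dropped or flung (faster than 0.5 m/s with no finger on it) ((linear speed of box_1 above 0.5 m/s and contact force between the fingers and box_1 below 0.05 N) or (linear speed of box_2 above 0.5 m/s and contact force between the fingers and box_2 below 0.05 N) or (linear speed of box_3 above 0.5 m/s and contact force between the fingers and box_3 below 0.05 N)).
It fails at once if a rack is shoved more than 12 mm along the bench (distance of any of blue_rack, yellow_rack from where it was at the start of the episode above 0.012 m).
It fails at once if the white box is moved more than 15 mm (distance of white_box from where it was at the start of the episode above 0.015 m).
It fails at once if a bottle, the dish or the pen is moved more than 25 mm (distance of any of dropper_bottle, red_label_bottle, petri_dish, pen from where it was at the start of the episode above 0.025 m).
It also fails if it takes over 72 s, if anything falls off the work surface, if the arm or the gripper's body presses on something with over 40 N, if the wrist force passes 120 N, or if a joint passes its speed limit or range.

ROBOT

A 6-joint arm with a two-finger parallel gripper is mounted at the origin on the work surface. World frame = base frame: x ahead of the robot, y to its left, z up, the work surface at z = 0. Lengths are in mm, angles in rad, forces in N, time in s.
With the tool pointing down it reaches from about 250 to 725 mm from the base axis. Payload 4 kg.
Tool frame: the origin (TCP) lies between the finger pads; the fingertips stand arm.tip_reach ahead of it and the grasp point (between the pads) lies 2 mm behind it (arm.tip_reach is the distance from the TCP to the fingertips, in mm); z points along the fingers, x is the direction in which the jaws open and shut, and the axes are right-handed (so a half turn about z gives the same grasp; the last joint's range is limited). The gripper opens to 85 mm and grips with 20 to 120 N. Pads are 22 mm wide; open, the fingers measure 114 mm over their backs; the gripper's body (76 mm by 85 mm) begins 54 mm behind the grasp point. The pads swing forward as they close: fully open they stand 13 mm farther back than shut.
Start: joints at [-1.233, 0.241, 0.005, 1.335, 0, 1.571], TCP at [165.704, -471.743, 248.306] pointing down, gripper open.
Joint ranges: [-2.72, 2.72], [-1.05, 1.87], [-1.09, 1.28], [-1.99, 2.15], [-1.42, 1.44], [-3.14, 3.14]. Speed limits (rad/s): [2.79, 2.79, 3.14, 3.14, 3.14, 3.14].

INTERFACE

Orientations are given as a unit quaternion [w, x, y, z].
In Python, from bench import get_obs, cams, arm gives the robot as it stands.
- The arm moves only by the shell command python3 -m crank 'ROWS' [FORCE]. ROWS is a JSON object of lists of equal length, an entry for each row: "dp": the shift along the tool's x, y, z in cm, a list of three; "turn": the turn about the tool's z in rad; "grip": the opening, from 0 (shut) to 1 (fully open). A call has exactly 8 rows; each row shifts and turns the pose as measured when the row begins, along the tool's axes as they then stand; what a row does not reach is not made up. A row lasts 1/10 s, in which the tool goes at most 50 mm and 8.59 degrees, less where a joint would pass 70% of its speed; a pose out of reach is approached as far as the arm can. A call is refused whole if a number of a shift passes 5 or a number of a turn 0.15, either way. A call with a gripper value outside its range is refused whole. The fingers move at their own pace and stop on an object; FORCE is the grip in N (left out, the last holds). Time passes only in rows, so rows that do not move let the fingers close, or fill a call up. It gives the time, the measured TCP pose, the force and the opening at its end, in the units of the state.
- get_obs(): the state, without advancing time (a new reading comes with each control period).
- cams.grab_frame(name): name is "side" or "top"; returns the picture (400x640x3 uint8, blue, green, red); there is no depth.
- cams.get_calibration(name): a dict with "camera_matrix" (3x3 intrinsics, pixels), "k1" (the pictures are not rectified: a ray, as slopes to the right and down, at radius r is drawn at 1 + k1 r^2 times it, then the intrinsics apply), "world_to_cam" (4x4, takes a point from world to camera coordinates). Camera axes: x right, y down, z forward; pixel columns grow to the right and rows downward; lengths in mm; the calibration is good to about 2 mm. A picture is of the moment at which its call begins. get_calibration takes no time and is no camera call.
- arm.close_job(): hands the job in, once; it reports no verdict.
The state is a dict: "t": time; "joint_pos": joint angles; "qvel": joint speeds; "joint_efforts": joint torques, N m; "tool_pos": TCP position; "orientation": TCP orientation; "contact_force": force on the tool from outside, world axes, zero at the start; "wrist_torque": the same for the moment, N m; "opening": opening from 0.0 (shut) to 1.0 (fully open).
Only numpy, scipy, OpenCV 4.12 (cv2) and the standard library are available. Lean on these libraries where they do the work, as an engineer would, in place of code of your own. Each camera call takes 0.05 s, during which the arm holds its last target.

## Working session

There is one attempt and no reset: what is moved stays moved. The work goes in short steps, Python scripts to look and compute and a shell command to move; the robot and the scene stay as the last step left them, time stands still between calls to the robot, and variables do not carry over. Pictures are saved under pics/ and viewed, and the job is handed in when it is done.

```bash
ls -la && mkdir -p pics
python3 - <<'E'
from bench import get_obs, cams, arm
import cv2
print(get_obs(), arm.tip_reach)
for n in ("side","top"):
    im=cams.grab_frame(n); cv2.imwrite(f"pics/{n}0.png",im)
    c=cams.get_calibration(n); print(n,c)
E
```

```text
total 12
drwxr-xr-x  3 agent agent 4096 Dec  5 18:09 .
drwxr-xr-x 23 root  root  4096 Dec  5 18:09 ..
drwxr-xr-x  2 agent agent 4096 Dec  5 18:09 pics
{'t': 0.0, 'joint_pos': array([-1.23300797e+00,  2.41376169e-01,  3.70857244e-03,  1.33519425e+00,
        2.35443387e-05,  1.57079233e+00]), 'qvel': array([-0.00134188, -0.00075637, -0.00035238,  0.00081567, -0.00060294,
        0.00035635]), 'joint_efforts': array([ 7.17179264e-04, -3.72314322e+01,  2.52410281e+01,  1.69496000e-02,
        1.33082822e-04, -1.02773683e-05]), 'tool_pos': array([ 165.50738682, -471.17447535,  247.4253287 ]), 'orientation': array([-6.06734947e-04,  8.15905499e-01, -5.78184356e-01, -8.35827020e-04]), 'contact_force': array([ 0.58050611,  0.45151306, -0.46911523]), 'wrist_torque': array([ 0.02101867, -0.01337387,  0.02293743]), 'opening': 0.999334998055458} 17.0
side {'camera_matrix': array([[367.43691146,   0.        , 323.54347847],
       [  0.        , 367.43691146, 192.54503655],
       [  0.        ,   0.        ,   1.        ]]), 'k1': 0.004420614448697612, 'world_to_cam': array([[ 9.53720363e-01, -
[... 178 characters left out ...]
26e-01, -6.29098182e-01,
         6.93071801e+02],
       [ 0.00000000e+00,  0.00000000e+00,  0.00000000e+00,
         1.00000000e+00]])}
top {'camera_matrix': array([[459.95613845,   0.        , 318.72123864],
       [  0.        , 459.95613845, 197.45710675],
       [  0.        ,   0.        ,   1.        ]]), 'k1': -0.12051296761844457, 'world_to_cam': array([[ 2.37382616e-03, -9.99900020e-01, -1.39396759e-02,
        -2.05772428e+01],
       [-9.80814708e-01,  3.89182699e-04, -1.94941935e-01,
         5.81241104e+02],
       [ 1.94927870e-01,  1.41349974e-02, -9.80715722e-01,
         1.06658798e+03],
       [ 0.00000000e+00,  0.00000000e+00,  0.00000000e+00,
         1.00000000e+00]])}
```

View pics/side0.png

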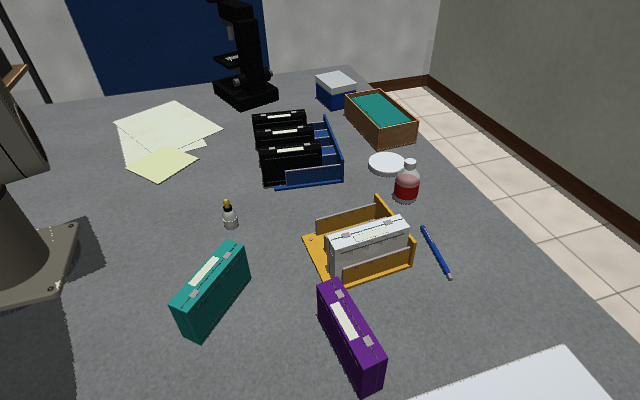

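View pics/top0.png

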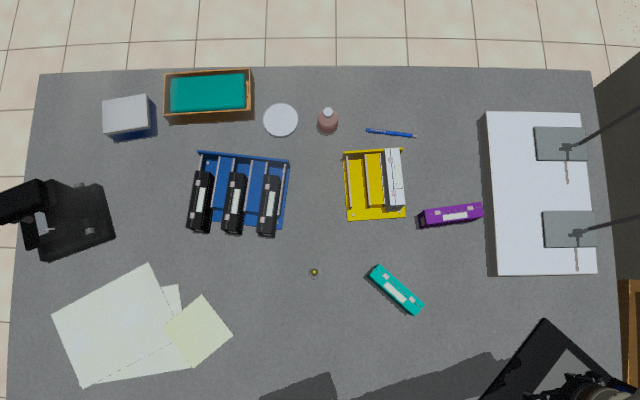

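```bash
cat > h.py <<'E'
import numpy as np, cv2
from bench import get_obs, cams, arm
def cal(n):
    c=cams.get_calibration(n); return c["camera_matrix"],c["k1"],c["world_to_cam"]
def proj(n,P):
    K,k,T=cal(n); P=np.atleast_2d(P); Q=(T[:3,:3]@P.T).T+T[:3,3]
    s=Q[:,:2]/Q[:,2:]; r2=(s**2).sum(1,keepdims=True); s=s*(1+k*r2)
    return s@np.diag([K[0,0],K[1,1]])+[K[0,2],K[1,2]]
def ray(n,uv):
    K,k,T=cal(n); d=(np.array(uv,float)-[K[0,2],K[1,2]])/[K[0,0],K[1,1]]
    s=d.copy()
    for _ in range(30): s=d/(1+k*(s@s))
    R=T[:3,:3]; v=R.T@np.array([s[0],s[1],1.]); o=-R.T@T[:3,3]; return o,v
def onz(n,uv,z):
    o,v=ray(n,uv); return o+v*(z-o[2])/v[2]
def two(a,ua,b,ub):
    o1,v1=ray(a,ua);o2,v2=ray(b,ub); v1/=np.linalg.norm(v1);v2/=np.linalg.norm(v2)
    A=np.array([v1,-v2]).T; t=np.linalg.lstsq(A,o2-o1,rcond=None)[0]
    p,q=o1+v1*t[0],o2+v2*t[1]; return (p+q)/2,np.linalg.norm(p-q)
E
python3 - <<'E'
import cv2
a=cv2.imread("pics/top0.png")
cv2.imwrite("pics/top0_blue.png",cv2.resize(a[140:245,180:300],None,fx=5,fy=5,interpolation=cv2.INTER_CUBIC))
cv2.imwrite("pics/top0_yel.png",cv2.resize(a[140:230,330:420],None,fx=6,fy=6,interpolation=cv2.INTER_CUBIC))
a=cv2.imread("pics/side0.png")
cv2.imwrite("pics/side0_blue.png",cv2.resize(a[95:200,240:355],None,fx=5,fy=5,interpolation=cv2.INTER_CUBIC))
E
```

```text
(no output)
```

View pics/top0_blue.png

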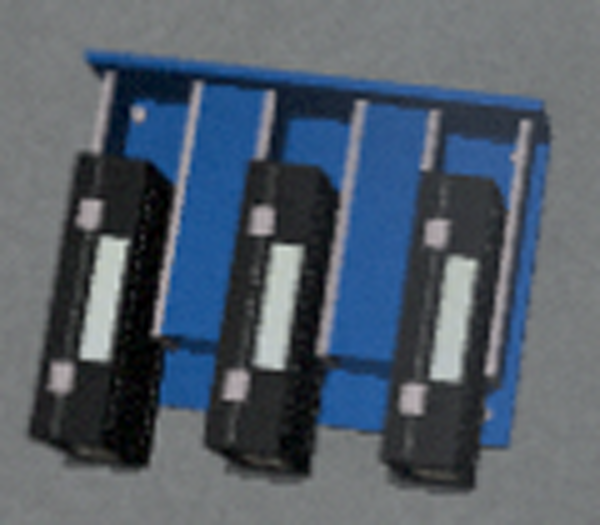

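View pics/top0_yel.png

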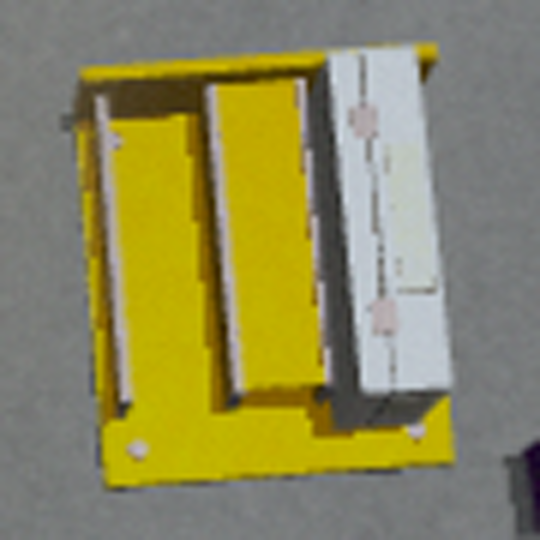

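View pics/side0_blue.png

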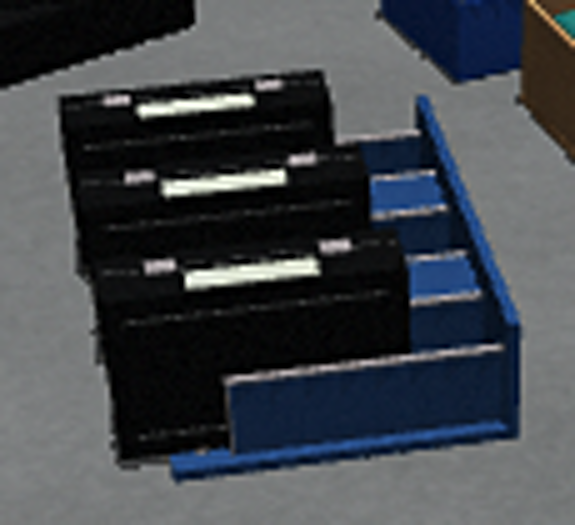

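```bash
cat >> h.py <<'E'
def fit(world,local):
    # rigid 2D: world = R local + t
    W=np.array(world)[:,:2];L=np.array(local,float)[:,:2]
    wc,lc=W.mean(0),L.mean(0);H=(L-lc).T@(W-wc)
    th=np.arctan2(H[0,1]-H[1,0],H[0,0]+H[1,1]);R=np.array([[np.cos(th),-np.sin(th)],[np.sin(th),np.cos(th)]])
    t=wc-R@lc; return t,th,W-(L@R.T+t)
E
python3 - <<'E'
from h import *
def px(u,v,ox,oy,f): return ((u+.5)/f-.5+ox,(v+.5)/f-.5+oy)
B=[((197,83),(65,61)),((361,101),(65,-23)),((527,120),(65,-107)),((158,337),(-65,61)),((323,355),(-65,-23)),((490,377),(-65,-107))]
W=[onz("top",px(*p,180,140,5),48) for p,_ in B]
t,th,r=fit(W,[l for _,l in B]); print("blue",t,th,"\n",r.round(1))
# yellow: fences y=+65(42+23),+19,-19,-65
Y=[((101,97),(65,65)),((211,85),(65,19)),((301,80),(65,-19)),((125,402),(-65,65)),((236,392),(-65,19)),((327,382),(-65,-19))]
W=[onz("top",px(*p,330,140,6),48) for p,_ in Y]
t,th,r=fit(W,[l for _,l in Y]); print("yel",t,th,"\n",r.round(1))
# floor front corners z=6 x=-95
print(onz("top",px(105,487,330,140,6),6),onz("top",px(452,463,330,140,6),6))
print(onz("top",px(510,447,180,140,5),6))
# camera positions
for n in("side","top"): print(n,ray(n,(320,200))[0])
# side view: blue fences -107: front top (228,378) back top (500,346)
f=[px(228,378,240,95,5),px(502,346,240,95,5)]
for p in f: print("side",onz("side",p,48))
E
```

```text
blue [617.25549534 179.12018416] -0.11598134484630376 
 [[ 0.8  0.8]
 [ 0.6  0.1]
 [ 0.2 -0.5]
 [-0.7 -0.7]
 [ 0.1 -0.2]
 [-1.   0.4]]
yel [ 630.64823758 -158.09310175] 0.06852391861767591 
 [[-1.3 -0.3]
 [ 0.8 -0.6]
 [ 0.4 -0.5]
 [-1.1  0. ]
 [-0.2  0.4]
 [ 1.4  0.9]]
[531.28859612 -91.17620774   6.        ] [ 541.36893317 -238.3009005     6.        ]
[510.14701179  74.40038013   6.        ]
side [ 428.25145927 -604.83371583  537.03711713]
top [ 362.23094795  -35.87761275 1159.04102151]
side [542.29018565  80.19036269  48.        ]
side [669.70747149  63.6888099   48.        ]
```

Run:
```python
import cv2,numpy as np
def g(a): return (255*(a/255.)**0.4).astype('uint8')
a=cv2.imread("pics/top0.png"); cv2.imwrite("pics/t_en.png",cv2.resize(g(a[165:245,180:290]),None,fx=7,fy=7,interpolation=cv2.INTER_CUBIC))
a=cv2.imread("pics/side0.png"); cv2.imwrite("pics/s_en.png",cv2.resize(g(a[105:195,245:330]),None,fx=6.5,fy=6.5,interpolation=cv2.INTER_CUBIC))
from h import *
print("dropper cap",onz("top",(314,272),71))
```

```text
dropper cap [400.32108437  -9.54931823  71.        ]
```

View pics/t_en.png

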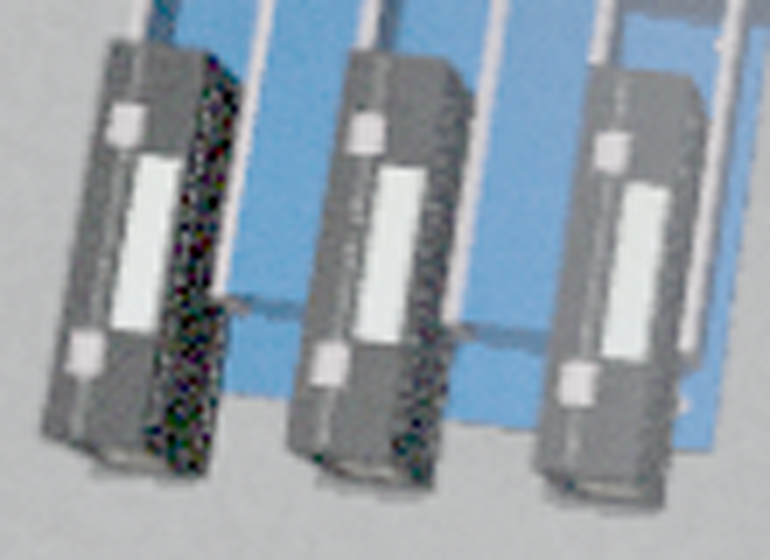

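View pics/s_en.png

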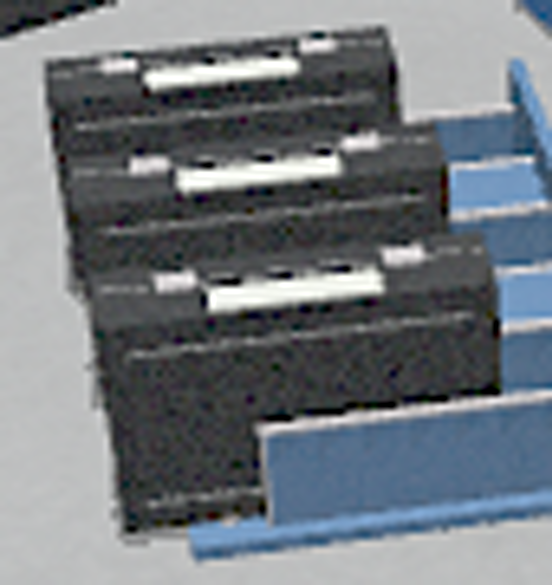

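Run:
```python
from h import *
def px(u,v,ox,oy,f): return ((u+.5)/f-.5+ox,(v+.5)/f-.5+oy)
t=np.array([617.26,179.12]);th=-0.116;R=np.array([[np.cos(th),-np.sin(th)],[np.sin(th),np.cos(th)]])
for i,c in {1:[(42,437),(148,462),(112,42),(205,50)],2:[(288,455),(397,475),(350,52),(445,60)],3:[(535,470),(662,485),(595,68),(685,77)]}.items():
    L=np.array([R.T@(onz("top",px(*p,180,165,7),94)[:2]-t) for p in c]); print(i,L.round(1).tolist())
# side: box3 top corners back-near (495,280?) etc
for p in [(97,315),(90,285),(485,240),(497,275)]:
    print(R.T@(onz("side",px(*p,245,105,6.5),94)[:2]-t))
```

```text
1 [[-127.1, 101.3], [-131.0, 63.5], [11.6, 100.7], [12.4, 67.6]]
2 [[-122.9, 16.4], [-125.2, -21.4], [17.3, 17.1], [18.2, -16.1]]
3 [[-117.9, -67.3], [-117.9, -110.3], [21.3, -67.9], [21.6, -99.0]]
[-115.13258111  -94.49303125]
[-116.47936515  -74.60156436]
[ 23.30306339 -74.89274966]
[ 23.20617744 -98.82237706]
```

```bash
cat >> h.py <<'E'
BL=(np.array([617.26,179.12]),-0.116); YE=(np.array([630.65,-158.09]),0.0685)
def rw(rk,x,y):
    t,th=rk; return np.array([t[0]+x*np.cos(th)-y*np.sin(th),t[1]+x*np.sin(th)+y*np.cos(th)])
def wr(rk,p):
    t,th=rk; d=np.array(p)[:2]-t; return np.array([d[0]*np.cos(th)+d[1]*np.sin(th),-d[0]*np.sin(th)+d[1]*np.cos(th)])
def ang(o):
    w,x,y,z=o["orientation"]; return np.arctan2(2*(x*y+w*z),1-2*(y*y+z*z))
def tilt(o):
    w,x,y,z=o["orientation"]; return np.array([2*(x*z+w*y),2*(y*z-w*x),1-2*(x*x+y*y)])
def plan(target,a_t,n,nturn=None):
    o=get_obs();p=o["tool_pos"];a=ang(o);d=(np.array(target)-p)/n
    da=(a_t-a+np.pi)%(2*np.pi)-np.pi if a_t is not None else 0
    nt=nturn or n
    for k in range(n):
        aa=a+da/nt*min(k,nt); 
        print(k,[round(v/10,2) for v in (d[0]*np.cos(aa)+d[1]*np.sin(aa), d[0]*np.sin(aa)-d[1]*np.cos(aa), -d[2])], "turn",round(-da/nt,3) if k<nt else 0)
def st(rk=BL):
    o=get_obs(); print("t%.2f"%o["t"],"tcp",o["tool_pos"].round(1),"loc",wr(rk,o["tool_pos"]).round(1),"ang %.3f (rel %.3f)"%(ang(o),ang(o)-rk[1]-np.pi/2),"ztool",tilt(o).round(3),"F",o["contact_force"].round(2),"op %.2f"%o["opening"],"q",o["joint_pos"].round(2))
E
python3 - <<'E'
from h import *
st()
tg=rw(BL,-155,-84); print(tg)
plan([*tg,200],BL[1]+np.pi/2,18)
E
```

```text
t0.10 tcp [ 165.5 -471.2  247.5] loc [-373.4 -698.3] ang -1.233 (rel -2.688) ztool [-0.001  0.002 -1.   ] F [ 0.83 -0.51  1.49] op 1.00 q [-1.23  0.24  0.    1.34  0.    1.57]
[453.579509   113.62422253]
0 [np.float64(-2.54), np.float64(-2.59), np.float64(0.26)] turn -0.149
1 [np.float64(-2.12), np.float64(-2.94), np.float64(0.26)] turn -0.149
2 [np.float64(-1.66), np.float64(-3.22), np.float64(0.26)] turn -0.149
3 [np.float64(-1.16), np.float64(-3.43), np.float64(0.26)] turn -0.149
4 [np.float64(-0.64), np.float64(-3.56), np.float64(0.26)] turn -0.149
5 [np.float64(-0.1), np.float64(-3.62), np.float64(0.26)] turn -0.149
6 [np.float64(0.44), np.float64(-3.6), np.float64(0.26)] turn -0.149
7 [np.float64(0.97), np.float64(-3.49), np.float64(0.26)] turn -0.149
8 [np.float64(1.47), np.float64(-3.31), np.float64(0.26)] turn -0.149
9 [np.float64(1.95), np.float64(-3.05), np.float64(0.26)] turn -0.149
10 [np.float64(2.38), np.float64(-2.73), np.float64(0.26)] turn -0.149
11 [np.float64(2.76), np.float64(-2.34), np.float64(0.26)] turn -0.149
12 [np.float64(3.08), np.float64(-1.91), np.float64(0.26)] turn -0.149
13 [np.float64(3.33), np.float64(-1.43), np.float64(0.26)] turn -0.149
14 [np.float64(3.5), np.float64(-0.92), np.float64(0.26)] turn -0.149
15 [np.float64(3.6), np.float64(-0.38), np.float64(0.26)] turn -0.149
16 [np.float64(3.62), np.float64(0.16), np.float64(0.26)] turn -0.149
17 [np.float64(3.56), np.float64(0.69), np.float64(0.26)] turn -0.149
```

```bash
python3 -m crank '{"dp":[[-2.5,-2.6,0],[-2.1,-2.9,0],[-1.7,-3.2,0],[-1.2,-3.4,0],[-0.6,-3.6,0],[-0.1,-3.6,0],[0.4,-3.6,0],[1.0,-3.5,0]],"turn":[-0.15,-0.15,-0.15,-0.15,-0.15,-0.15,-0.15,-0.15],"grip":[0,0,0,0,0,0,0,0]}' 30
python3 - <<'E'
from h import *
st()
tg=rw(BL,-155,-84)
plan([*tg,200],BL[1]+np.pi/2,12)
E
```

```text
t: 0.9
tool_pos: [291.4, -203.4, 243.9]
orientation: [-0.003, 1.0, -0.014, -0.002]
contact_force: [1.1, -0.5, -0.5]
opening: -0.001
t0.90 tcp [ 291.4 -203.4  243.9] loc [-279.4 -417.7] ang -0.028 (rel -1.482) ztool [-0.004  0.007 -1.   ] F [ 1.09 -0.51 -0.48] op -0.00 q [-0.61 -0.04 -0.32  1.29  0.    0.99]
0 [np.float64(1.28), np.float64(-2.68), np.float64(0.37)] turn -0.124
1 [np.float64(1.6), np.float64(-2.5), np.float64(0.37)] turn -0.124
2 [np.float64(1.89), np.float64(-2.28), np.float64(0.37)] turn -0.124
3 [np.float64(2.16), np.float64(-2.03), np.float64(0.37)] turn -0.124
4 [np.float64(2.4), np.float64(-1.75), np.float64(0.37)] turn -0.124
5 [np.float64(2.59), np.float64(-1.44), np.float64(0.37)] turn -0.124
6 [np.float64(2.75), np.float64(-1.11), np.float64(0.37)] turn -0.124
7 [np.float64(2.87), np.float64(-0.77), np.float64(0.37)] turn -0.124
8 [np.float64(2.94), np.float64(-0.41), np.float64(0.37)] turn -0.124
9 [np.float64(2.97), np.float64(-0.04), np.float64(0.37)] turn -0.124
10 [np.float64(2.95), np.float64(0.33), np.float64(0.37)] turn -0.124
11 [np.float64(2.89), np.float64(0.69), np.float64(0.37)] turn -0.124
```

```bash
python3 -m crank '{"dp":[[1.55,-3.25,0.5],[2.0,-3.0,0.5],[2.45,-2.65,0.5],[2.8,-2.25,0.5],[3.1,-1.85,0.5],[3.35,-1.35,0.5],[3.5,-0.85,0.5],[3.6,-0.3,0.5]],"turn":[-0.15,-0.15,-0.15,-0.15,-0.15,-0.15,-0.15,-0.15],"grip":[0,0,0,0,0,0,0,0]}'
python3 - <<'E'
from h import *
st()
tg=rw(BL,-155,-84)
plan([*tg,60],BL[1]+np.pi/2,8,2)
E
```

```text
t: 1.7
tool_pos: [422.5, 66.5, 202.8]
orientation: [-0.003, 0.833, 0.554, -0.0]
contact_force: [0.9, -0.1, -0.1]
opening: -0.0
t1.70 tcp [422.5  66.5 202.8] loc [-180.4 -134.4] ang 1.173 (rel -0.281) ztool [-0.004  0.005 -1.   ] F [ 0.91 -0.14 -0.07] op -0.00 q [ 0.15  0.13 -0.26  1.19  0.01  0.55]
0 [np.float64(0.69), np.float64(0.13), np.float64(1.78)] turn -0.141
1 [np.float64(0.67), np.float64(0.23), np.float64(1.78)] turn -0.141
2 [np.float64(0.63), np.float64(0.32), np.float64(1.78)] turn 0
3 [np.float64(0.63), np.float64(0.32), np.float64(1.78)] turn 0
4 [np.float64(0.63), np.float64(0.32), np.float64(1.78)] turn 0
5 [np.float64(0.63), np.float64(0.32), np.float64(1.78)] turn 0
6 [np.float64(0.63), np.float64(0.32), np.float64(1.78)] turn 0
7 [np.float64(0.63), np.float64(0.32), np.float64(1.78)] turn 0
```

```bash
python3 -m crank '{"dp":[[1.0,0.2,1.5],[1.0,0.35,2],[1.0,0.5,2],[1.0,0.5,2],[0.8,0.5,2],[0.2,0.3,2],[0,0.1,2],[0,0,1]],"turn":[-0.14,-0.14,0,0,0,0,0,0],"grip":[0,0,0,0,0,0,0,0]}'
python3 - <<'E'
from h import *
st()
cv2.imwrite("pics/s1.png",cams.grab_frame("side"))
E
```

```text
t: 2.5
tool_pos: [457.4, 120.3, 50.7]
orientation: [-0.004, 0.739, 0.674, -0.0]
contact_force: [0.3, -0.1, 0.3]
opening: 0.002
t2.50 tcp [457.4 120.3  50.7] loc [-151.9  -77. ] ang 1.478 (rel 0.024) ztool [-0.005  0.006 -1.   ] F [ 0.34 -0.14  0.28] op 0.00 q [ 0.25  0.38 -0.37  0.83  0.01  0.35]
```

View pics/s1.png

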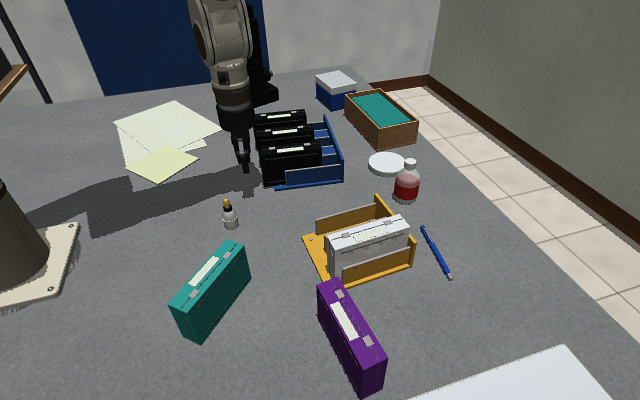

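```bash
python3 -m crank '{"dp":[[-0.7,0,0],[0,0.7,0],[0,0.6,0],[0,0.4,0],[0,0.4,0],[0,0.4,0],[0,0.4,0],[0,0.4,0]],"turn":[0.024,0,0,0,0,0,0,0],"grip":[0,0,0,0,0,0,0,0]}'
python3 - <<'E'
from h import *
st()
E
```

```text
t: 3.35
tool_pos: [493.1, 108.0, 52.8]
orientation: [-0.003, 0.748, 0.664, 0.001]
contact_force: [0.0, 0.7, -0.2]
opening: 0.0
t3.35 tcp [493.1 108.   52.8] loc [-115.1  -85. ] ang 1.451 (rel -0.004) ztool [-0.003  0.006 -1.   ] F [ 0.    0.72 -0.19] op 0.00 q [ 0.21  0.43 -0.29  0.86  0.01  0.33]
```

Run:
```python
from h import *
st()
a=cams.grab_frame("side");cv2.imwrite("pics/s2.png",cv2.resize(a[90:200,210:360],None,fx=5,fy=5,interpolation=cv2.INTER_CUBIC)); st()
b=cams.grab_frame("top");cv2.imwrite("pics/t2.png",cv2.resize(b[140:245,180:300],None,fx=5,fy=5,interpolation=cv2.INTER_CUBIC)); st()
```

```text
t3.35 tcp [493.1 108.   52.8] loc [-115.1  -85. ] ang 1.451 (rel -0.004) ztool [-0.003  0.006 -1.   ] F [ 0.    0.72 -0.19] op 0.00 q [ 0.21  0.43 -0.29  0.86  0.01  0.33]
t3.40 tcp [493.9 108.   52.9] loc [-114.3  -84.9] ang 1.451 (rel -0.004) ztool [-0.002  0.006 -1.   ] F [ 0.88 -0.93  0.82] op 0.00 q [ 0.21  0.43 -0.28  0.86  0.01  0.33]
t3.45 tcp [493.6 108.   52.8] loc [-114.6  -84.9] ang 1.451 (rel -0.004) ztool [-0.002  0.006 -1.   ] F [ 0.6   0.08 -0.86] op 0.00 q [ 0.21  0.43 -0.29  0.86  0.01  0.33]
```

View pics/s2.png

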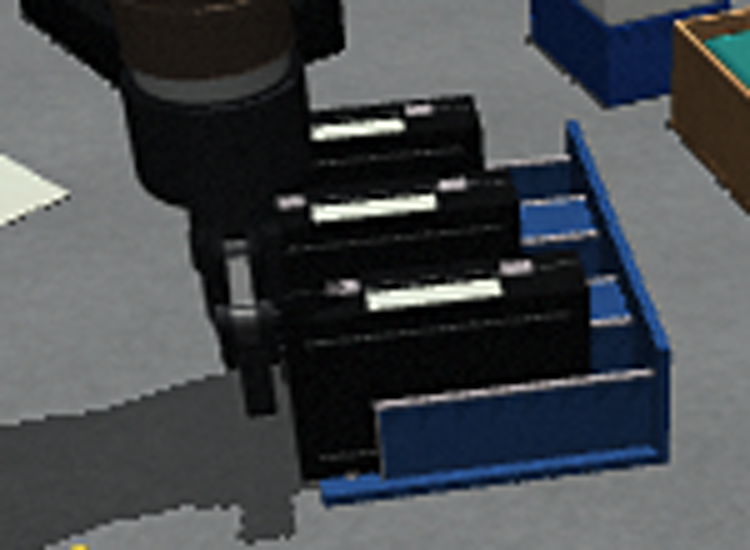

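View pics/t2.png

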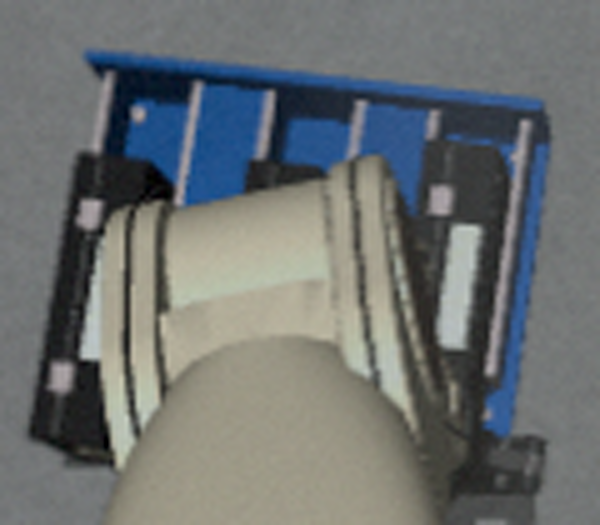

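```bash
python3 -m crank '{"dp":[[0,-1.3,0],[0,-1.4,0],[0,-1.3,0],[2,0,0],[2.4,0,0],[2.4,0,0],[1.6,0,0],[0,0,0]],"turn":[0,0,0,0,0,0,0,0],"grip":[0,0,0,0,0,0,0,0]}'
python3 - <<'E'
from h import *
st()
E
```

```text
t: 4.25
tool_pos: [463.4, 198.6, 53.6]
orientation: [-0.002, 0.749, 0.663, 0.002]
contact_force: [-0.1, -1.2, -0.2]
opening: 0.002
t4.25 tcp [463.4 198.6  53.6] loc [-155.1    1.5] ang 1.449 (rel -0.006) ztool [-0.     0.006 -1.   ] F [-0.07 -1.21 -0.22] op 0.00 q [ 0.4   0.42 -0.29  0.86  0.01  0.52]
```

```bash
python3 -m crank '{"dp":[[-0.15,0.6,0],[0,0.6,0],[0,0.4,0],[0,0.4,0],[0,0.4,0],[0,0.4,0],[0,0.4,0],[0,0.4,0]],"turn":[-0.006,0,0,0,0,0,0,0],"grip":[0,0,0,0,0,0,0,0]}'
python3 - <<'E'
from h import *
st()
E
```

```text
t: 5.05
tool_pos: [496.7, 188.6, 51.8]
orientation: [-0.005, 0.748, 0.664, -0.003]
contact_force: [-4.0, 0.3, 1.6]
opening: 0.001
t5.05 tcp [496.7 188.6  51.8] loc [-120.8   -4.6] ang 1.453 (rel -0.002) ztool [-0.011  0.003 -1.   ] F [-4.01  0.25  1.57] op 0.00 q [ 0.36  0.47 -0.2   0.9   0.01  0.48]
```

```bash
python3 -m crank '{"dp":[[0.3,0.4,0],[0.1,0.5,0],[0,0.5,0],[0,0.5,0],[0,0.4,0],[0,0.3,0],[0,0.2,0],[0,0.2,0]],"turn":[0,0,0,0,0,0,0,0],"grip":[0,0,0,0,0,0,0,0]}'
python3 - <<'E'
from h import *
st()
E
```

```text
t: 5.85
tool_pos: [529.2, 188.9, 51.1]
orientation: [-0.005, 0.747, 0.664, -0.004]
contact_force: [-5.0, 0.6, 3.0]
opening: 0.0
t5.85 tcp [529.2 188.9  51.1] loc [-88.6  -0.5] ang 1.453 (rel -0.002) ztool [-0.013  0.003 -1.   ] F [-5.02  0.55  2.98] op 0.00 q [ 0.34  0.53 -0.12  0.94  0.01  0.46]
```

```bash
python3 -m crank '{"dp":[[0,0.15,0],[0,0.15,0],[0,0.15,0],[0,0.15,0],[0,0.15,0],[0,0.15,0],[0,0.15,0],[0,0.15,0]],"turn":[0,0,0,0,0,0,0,0],"grip":[0,0,0,0,0,0,0,0]}'
python3 - <<'E'
from h import *
st()
E
```

```text
t: 6.65
tool_pos: [530.0, 188.6, 50.8]
orientation: [-0.014, 0.746, 0.665, -0.011]
contact_force: [-8.8, 1.2, 4.8]
opening: 0.002
t6.65 tcp [530.  188.6  50.8] loc [-87.8  -0.7] ang 1.456 (rel 0.002) ztool [-0.035  0.005 -0.999] F [-8.78  1.21  4.8 ] op 0.00 q [ 0.33  0.54 -0.09  0.97  0.02  0.45]
```

```bash
python3 -m crank '{"dp":[[0,-0.4,0],[0,-0.8,0],[0,-1.4,0],[0,-1.8,0],[0,-1.8,0],[0,-1.2,0],[0,0,0],[0,0,0]],"turn":[0,0,0,0,0,0,0,0],"grip":[0,0,0,0,0,0,0,0]}'
python3 - <<'E'
from h import *
st()
a=cams.grab_frame("side");cv2.imwrite("pics/s3f.png",a);cv2.imwrite("pics/s3.png",cv2.resize(a[90:200,210:360],None,fx=5,fy=5,interpolation=cv2.INTER_CUBIC)); st()
b=cams.grab_frame("top");cv2.imwrite("pics/t3f.png",b);cv2.imwrite("pics/t3.png",cv2.resize(b[140:245,180:300],None,fx=5,fy=5,interpolation=cv2.INTER_CUBIC)); st()
E
```

```text
t: 7.45
tool_pos: [461.1, 197.9, 55.0]
orientation: [-0.008, 0.747, 0.665, -0.004]
contact_force: [0.9, 0.3, -0.0]
opening: 0.002
t7.45 tcp [461.1 197.9  55. ] loc [-157.3    0.6] ang 1.455 (rel -0.000) ztool [-0.016  0.006 -1.   ] F [ 0.91  0.26 -0.02] op 0.00 q [ 0.4   0.42 -0.28  0.88  0.01  0.51]
t7.50 tcp [461.1 197.9  54.9] loc [-157.3    0.6] ang 1.454 (rel -0.000) ztool [-0.016  0.006 -1.   ] F [-0.42 -0.72  0.14] op -0.00 q [ 0.4   0.42 -0.28  0.88  0.01  0.51]
t7.55 tcp [461.3 197.9  54.8] loc [-157.1    0.6] ang 1.454 (rel -0.001) ztool [-0.017  0.006 -1.   ] F [-0.62  0.53  0.42] op -0.00 q [ 0.4   0.43 -0.28  0.88  0.01  0.51]
```

View pics/s3.png

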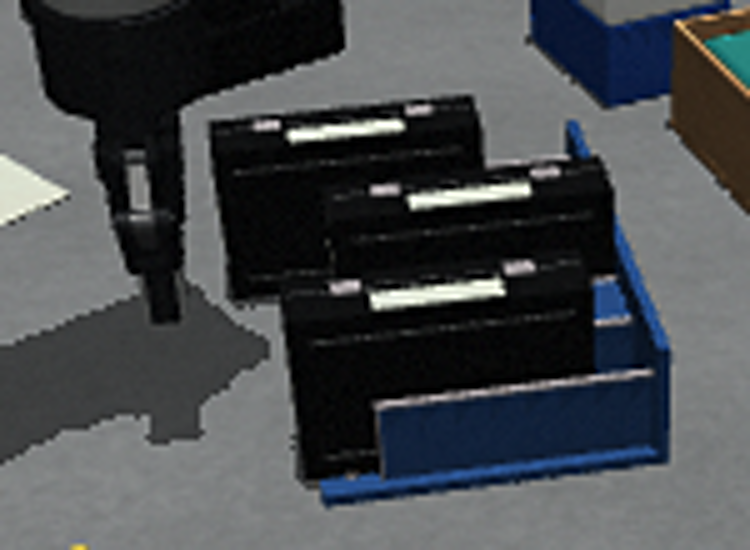

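View pics/t3.png

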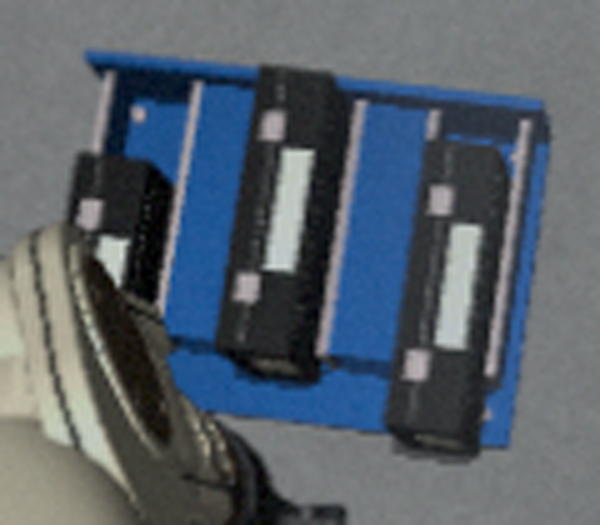

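```bash
cat >> h.py <<'E'
def labels(im,cam="top",z=94,rk=BL,roi=(175,300,140,245),lo=150):
    x0,x1,y0,y1=roi;a=im[y0:y1,x0:x1];hsv=cv2.cvtColor(a,cv2.COLOR_BGR2HSV)
    # greenish white paper label: G>=R
    m=((a[...,1]>lo)&(a[...,1].astype(int)>=a[...,2].astype(int)-2)&(hsv[...,1]<60)).astype('uint8')
    n,_,s,c=cv2.connectedComponentsWithStats(m)
    for i in range(1,n):
        if s[i,4]>40:
            uv=c[i]+[x0,y0]; print("label px",uv.round(1),"area",s[i,4],"loc",wr(rk,onz(cam,uv,z)).round(1))
E
python3 - <<'E'
from h import *
for f in ("pics/top0.png","pics/t3f.png"):
    print(f); labels(cv2.imread(f))
E
```

```text
pics/top0.png
label px [200.3 199.5] area 133 loc [-57.5  77. ]
label px [235.3 200.9] area 134 loc [-51.   -7.6]
label px [270.1 203.5] area 134 loc [-47.6 -91. ]
pics/t3f.png
label px [237.4 181.6] area 129 loc [-4.  -5.4]
label px [271.1 196.7] area 134 loc [-31.1 -91. ]
label px [179.4 208.2] area 71 loc [-84.3 124. ]
label px [197.2 224.5] area 81 loc [-117.7   74.4]
label px [189.9 223.2] area 45 loc [-116.8   92.3]
```

```bash
python3 -m crank '{"dp":[[2,0,0],[2.4,0,0.1],[2.4,0,0.1],[1.5,0,0],[0,0.4,0],[0,0.5,0],[0,0.4,0],[0,0.4,0]],"turn":[0,0,0,0,0,0,0,0],"grip":[0,0,0,0,0,0,0,0]}'
python3 - <<'E'
from h import *
st()
E
```

```text
t: 8.35
tool_pos: [491.9, 278.3, 52.0]
orientation: [-0.008, 0.749, 0.663, -0.005]
contact_force: [-3.8, 0.8, 1.4]
opening: -0.001
t8.35 tcp [491.9 278.3  52. ] loc [-136.    84.1] ang 1.449 (rel -0.006) ztool [-0.018  0.005 -1.   ] F [-3.78  0.81  1.37] op -0.00 q [ 0.51  0.53 -0.1   0.95  0.01  0.63]
```

```bash
python3 -m crank '{"dp":[[0,0.7,0],[0,0.8,0],[0,0.8,0],[0,0.8,0],[0,0.6,0],[0,0.4,0],[0,0.2,0],[0,0.2,0]],"turn":[0,0,0,0,0,0,0,0],"grip":[0,0,0,0,0,0,0,0]}'
python3 - <<'E'
from h import *
st()
E
```

```text
t: 9.15
tool_pos: [537.8, 270.2, 50.8]
orientation: [-0.01, 0.749, 0.662, -0.007]
contact_force: [-4.4, 1.2, 3.7]
opening: 0.0
t9.15 tcp [537.8 270.2  50.8] loc [-89.5  81.3] ang 1.447 (rel -0.008) ztool [-0.025  0.005 -1.   ] F [-4.38  1.23  3.69] op 0.00 q [0.46 0.6  0.02 1.01 0.02 0.58]
```

```bash
python3 -m crank '{"dp":[[0,0.2,0],[0,0.2,0],[0,0.2,0],[0,0.2,0],[0,0.2,0],[0,0.2,0],[0,0.2,0],[0,0.2,0]],"turn":[-0.008,0,0,0,0,0,0,0],"grip":[0,0,0,0,0,0,0,0]}'
python3 - <<'E'
from h import *
st()
E
```

```text
t: 9.95
tool_pos: [539.0, 269.7, 50.9]
orientation: [-0.02, 0.744, 0.667, -0.018]
contact_force: [-9.9, 1.2, 5.4]
opening: -0.001
t9.95 tcp [539.  269.7  50.9] loc [-88.2  80.9] ang 1.462 (rel 0.007) ztool [-0.053  0.005 -0.999] F [-9.94  1.18  5.44] op -0.00 q [0.45 0.62 0.05 1.05 0.03 0.56]
```

```bash
python3 -m crank '{"dp":[[0,-0.5,0],[0,-1.2,0],[0,-1.6,0],[0,-1.0,-1.5],[-1,0,-3],[-2,0,-3.5],[-3,0,-3.5],[-3,0,-2]],"turn":[0,0,0,0,0,0,0,0],"grip":[0,0,0,0,0.7,0.7,0.7,0.7]}'
python3 - <<'E'
from h import *
st()
b=cams.grab_frame("top");cv2.imwrite("pics/t4f.png",b);cv2.imwrite("pics/t4.png",cv2.resize(b[140:245,180:300],None,fx=5,fy=5,interpolation=cv2.INTER_CUBIC))
labels(b)
a=cams.grab_frame("side");cv2.imwrite("pics/s4f.png",a);cv2.imwrite("pics/s4.png",cv2.resize(a[90:200,210:360],None,fx=5,fy=5,interpolation=cv2.INTER_CUBIC)); st()
E
```

```text
t: 10.75
tool_pos: [498.0, 183.1, 188.8]
orientation: [-0.012, 0.743, 0.669, -0.014]
contact_force: [0.7, -0.3, 0.2]
opening: 0.682
t10.75 tcp [498.  183.1 188.8] loc [-118.9   -9.8] ang 1.467 (rel 0.012) ztool [-0.037 -0.002 -0.999] F [ 0.66 -0.28  0.2 ] op 0.68 q [0.35 0.36 0.01 1.26 0.01 0.45]
label px [178.4 178.4] area 279 loc [-12.5 139.6]
label px [206.2 173.4] area 78 loc [ 7.5 73.3]
label px [237.3 181.6] area 126 loc [-4.  -5.2]
label px [271.1 196.7] area 134 loc [-31.1 -91. ]
t10.85 tcp [498.8 181.3 190. ] loc [-117.9  -11.6] ang 1.462 (rel 0.007) ztool [-0.034 -0.001 -0.999] F [-0.14  0.17 -0.14] op 0.70 q [0.34 0.36 0.01 1.26 0.01 0.45]
```

View pics/s4.png

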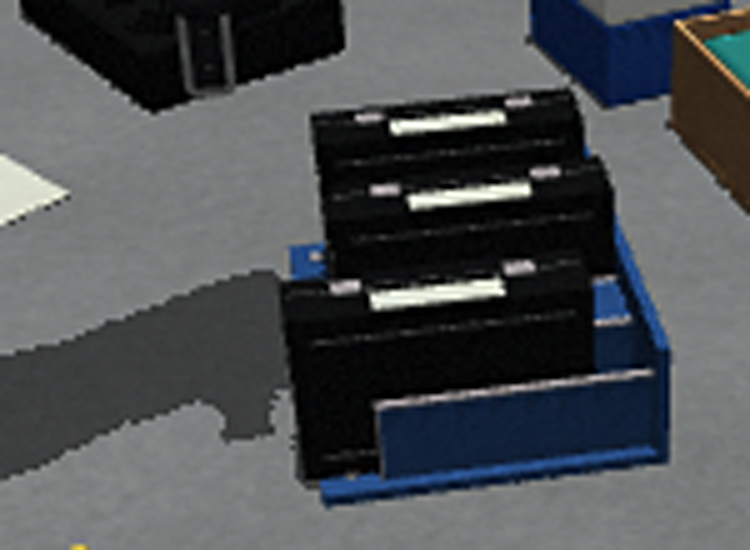

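View pics/t4.png

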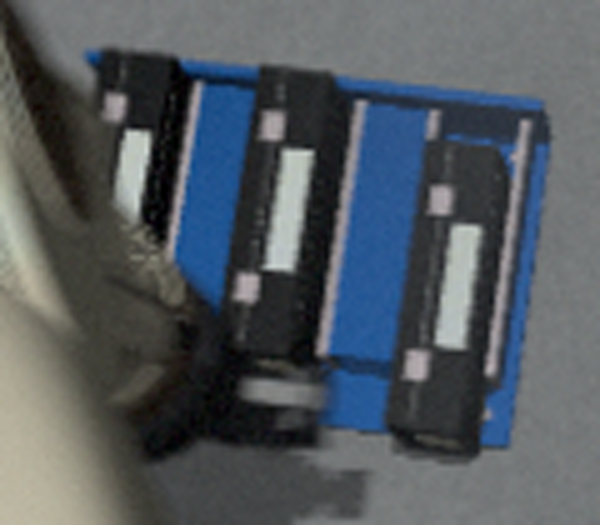

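Run:
```python
from h import *
for f in ("pics/side0.png","pics/s4f.png"):
    print(f); labels(cv2.imread(f),"side",94,BL,(245,345,100,160),140)
# top back-right corner of box1, box2 in t4 crop
def px(u,v,ox,oy,f): return ((u+.5)/f-.5+ox,(v+.5)/f-.5+oy)
for p in [(107,50),(180,60),(262,68),(333,75),(430,140),(500,150)]:
    print(wr(BL,onz("top",px(*p,180,140,5),94)).round(1))
tg=rw(BL,-31.5,-84); plan([*tg,110],BL[1]+np.pi/2,8,1)
```

```text
pics/side0.png
label px [278.8 115.6] area 51 loc [-56.  75.]
label px [284.4 131.1] area 66 loc [-50.4  -8.9]
label px [289.5 149.2] area 83 loc [-47.9 -93. ]
pics/s4f.png
label px [299. 114.] area 53 loc [-3.6 72.1]
label px [303.2 128.6] area 62 loc [-4.  -6.9]
label px [296.6 148.3] area 82 loc [-31.7 -92.9]
[65.3 96.5]
[64.1 59.6]
[64.5 18.7]
[ 64.9 -16.4]
[ 37.9 -68. ]
[  36.8 -102.2]
0 [np.float64(-0.91), np.float64(1.07), np.float64(1.0)] turn 0.007
1 [np.float64(-0.91), np.float64(1.08), np.float64(1.0)] turn 0
2 [np.float64(-0.91), np.float64(1.08), np.float64(1.0)] turn 0
3 [np.float64(-0.91), np.float64(1.08), np.float64(1.0)] turn 0
4 [np.float64(-0.91), np.float64(1.08), np.float64(1.0)] turn 0
5 [np.float64(-0.91), np.float64(1.08), np.float64(1.0)] turn 0
6 [np.float64(-0.91), np.float64(1.08), np.float64(1.0)] turn 0
7 [np.float64(-0.91), np.float64(1.08), np.float64(1.0)] turn 0
```

```bash
python3 -m crank '{"dp":[[-1.8,2.1,0.6],[-1.8,2.1,0.8],[-1.8,2.1,0.8],[-1.4,1.7,0.8],[-0.4,0.5,0.8],[0,0.1,0.8],[0,0,0.8],[0,0,0.6]],"turn":[0.007,0,0,0,0,0,0,0],"grip":[0.7,0.7,0.7,0.7,0.7,0.7,0.7,0.7]}'
python3 - <<'E'
from h import *
st()
E
```

```text
t: 11.65
tool_pos: [581.4, 99.0, 123.1]
orientation: [-0.007, 0.747, 0.665, -0.009]
contact_force: [-0.4, 0.5, 0.2]
opening: 0.701
t11.65 tcp [581.4  99.  123.1] loc [-26.4 -83.7] ang 1.455 (rel 0.001) ztool [-0.022 -0.002 -1.   ] F [-0.42  0.5   0.24] op 0.70 q [0.17 0.51 0.07 1.15 0.   0.28]
```

```bash
python3 -m crank '{"dp":[[0,-0.3,0.5],[0,-0.2,0.8],[0,0,0.9],[0,0,0.9],[0,0,0.9],[0,0,0.8],[0,0,0.4],[0,0,0]],"turn":[0,0,0,0,0,0,0,0],"grip":[0.7,0.7,0.7,0.7,0.7,0.7,0.7,0.7]}'
python3 - <<'E'
from h import *
st()
a=cams.grab_frame("side");cv2.imwrite("pics/s5.png",cv2.resize(a[60:200,210:360],None,fx=5,fy=4,interpolation=cv2.INTER_CUBIC))
E
```

```text
t: 12.45
tool_pos: [572.3, 102.0, 65.9]
orientation: [-0.007, 0.745, 0.667, -0.01]
contact_force: [0.2, 0.7, 1.0]
opening: 0.702
t12.45 tcp [572.3 102.   65.9] loc [-35.7 -81.8] ang 1.459 (rel 0.005) ztool [-0.024 -0.002 -1.   ] F [0.17 0.67 1.01] op 0.70 q [ 0.18  0.55 -0.03  1.02  0.    0.29]
```

View pics/s5.png

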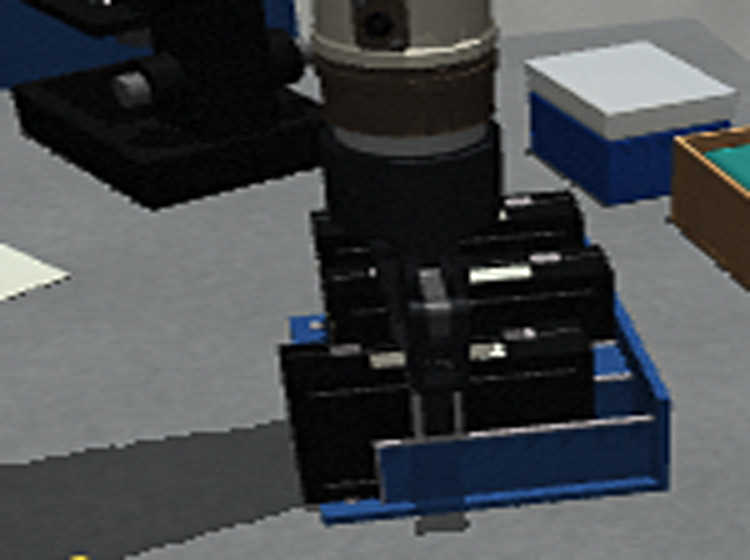

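```bash
python3 -m crank '{"dp":[[-0.2,0.3,-0.5],[0,0,0],[0,0,0],[0,0,0],[0,0,0],[0,0,0],[0,0,0],[0,0,0]],"turn":[0,0,0,0,0,0,0,0],"grip":[0.7,0.7,0,0,0,0,0,0]}' 30
python3 - <<'E'
from h import *
st()
E
```

```text
t: 13.3
tool_pos: [577.1, 99.4, 73.2]
orientation: [-0.006, 0.745, 0.666, -0.008]
contact_force: [-0.4, -0.1, 1.3]
opening: 0.419
t13.30 tcp [577.1  99.4  73.2] loc [-30.7 -83.8] ang 1.459 (rel 0.004) ztool [-0.021 -0.002 -1.   ] F [-0.37 -0.1   1.27] op 0.42 q [ 0.17  0.55 -0.01  1.03  0.    0.28]
```

```bash
python3 -m crank '{"dp":[[0,0,-0.3],[0,0,-0.4],[0,0,-0.5],[0,0,-0.5],[0,0,-0.4],[0,0,-0.2],[0,0,0],[0,0,0]],"turn":[0,0,0,0,0,0,0,0],"grip":[0,0,0,0,0,0,0,0]}'
python3 - <<'E'
from h import *
st()
for i in range(3):
    a=cams.grab_frame("side"); print(get_obs()["contact_force"].round(2))
cv2.imwrite("pics/s6.png",cv2.resize(a[60:200,210:360],None,fx=5,fy=4,interpolation=cv2.INTER_CUBIC))
E
```

```text
t: 14.1
tool_pos: [577.4, 99.6, 98.4]
orientation: [-0.006, 0.745, 0.666, -0.008]
contact_force: [-0.1, -0.3, -1.9]
opening: 0.421
t14.10 tcp [577.4  99.6  98.4] loc [-30.4 -83.6] ang 1.459 (rel 0.004) ztool [-0.021 -0.002 -1.   ] F [-0.05 -0.32 -1.94] op 0.42 q [0.17 0.52 0.02 1.09 0.   0.28]
[-0.35  0.91 -1.95]
[-0.53 -0.47 -1.69]
[ 0.42 -0.37 -1.23]
```

View pics/s6.png

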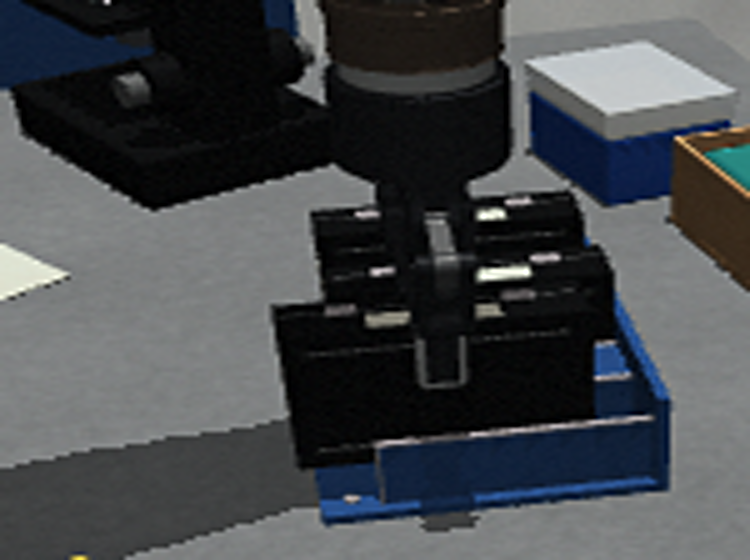

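```bash
python3 -m crank '{"dp":[[0,0,-0.8],[0,0,-1.2],[0,0,-1.4],[0,0,-1.2],[-1.5,0,-0.6],[-2,0,0],[-2.2,0,0],[-2.2,0,0]],"turn":[0,0,0,0,0,0,0,0],"grip":[0,0,0,0,0,0,0,0]}'
python3 - <<'E'
from h import *
st(YE)
tg=rw(YE,-20,42); print(tg); plan([*tg,155],YE[1]+np.pi/2,8,4)
E
```

```text
t: 15.05
tool_pos: [570.2, 18.9, 157.5]
orientation: [-0.005, 0.744, 0.668, -0.007]
contact_force: [-0.1, -0.6, -1.1]
opening: 0.417
t15.05 tcp [570.2  18.9 157.5] loc [-48.2 180.7] ang 1.464 (rel -0.175) ztool [-0.018 -0.003 -1.   ] F [-0.06 -0.59 -1.06] op 0.42 q [ 0.03  0.44  0.06  1.2  -0.    0.14]
[ 607.82215356 -117.55742758]
0 [np.float64(-1.65), np.float64(0.65), np.float64(0.03)] turn -0.044
1 [np.float64(-1.67), np.float64(0.58), np.float64(0.03)] turn -0.044
2 [np.float64(-1.7), np.float64(0.5), np.float64(0.03)] turn -0.044
3 [np.float64(-1.72), np.float64(0.43), np.float64(0.03)] turn -0.044
4 [np.float64(-1.73), np.float64(0.35), np.float64(0.03)] turn 0
5 [np.float64(-1.73), np.float64(0.35), np.float64(0.03)] turn 0
6 [np.float64(-1.73), np.float64(0.35), np.float64(0.03)] turn 0
7 [np.float64(-1.73), np.float64(0.35), np.float64(0.03)] turn 0
```

```bash
python3 -m crank '{"dp":[[-1.9,0.7,0],[-2,0.6,0],[-2,0.55,0],[-2,0.5,0],[-2,0.4,0],[-1.5,0.2,0],[-1.0,0,0],[0,0,0]],"turn":[-0.044,-0.044,-0.044,-0.044,0,0,0,0],"grip":[0,0,0,0,0,0,0,0]}'
python3 - <<'E'
from h import *
st(YE)
tg=rw(YE,-20,42); plan([*tg,130],YE[1]+np.pi/2,4,1)
E
```

```text
t: 15.85
tool_pos: [597.3, -121.6, 161.9]
orientation: [-0.004, 0.683, 0.731, -0.008]
contact_force: [-0.0, -0.1, -0.2]
opening: 0.417
t15.85 tcp [ 597.3 -121.6  161.9] loc [-30.8  38.7] ang 1.639 (rel -0.000) ztool [-0.016 -0.006 -1.   ] F [-0.01 -0.06 -0.23] op 0.42 q [-0.2   0.51  0.18  1.25 -0.01 -0.26]
0 [np.float64(0.08), np.float64(0.27), np.float64(0.8)] turn -0.0
1 [np.float64(0.08), np.float64(0.27), np.float64(0.8)] turn 0
2 [np.float64(0.08), np.float64(0.27), np.float64(0.8)] turn 0
3 [np.float64(0.08), np.float64(0.27), np.float64(0.8)] turn 0
```

```bash
python3 -m crank '{"dp":[[0.15,0.3,0.7],[0.15,0.3,0.9],[0,0.2,0.9],[0,0,0.7],[0,0,0.2],[0,0,0],[0,0,0],[0,0,0]],"turn":[0,0,0,0,0,0,0,0],"grip":[0,0,0,0,0,0,0,0]}'
python3 - <<'E'
from h import *
st(YE)
a=cams.grab_frame("side");cv2.imwrite("pics/s7f.png",a);cv2.imwrite("pics/s7.png",cv2.resize(a[130:290,290:420],None,fx=5,fy=3.7,interpolation=cv2.INTER_CUBIC))
b=cams.grab_frame("top");cv2.imwrite("pics/t7f.png",b);cv2.imwrite("pics/t7.png",cv2.resize(b[130:240,320:420],None,fx=5,fy=5,interpolation=cv2.INTER_CUBIC))
st(YE)
E
```

```text
t: 16.65
tool_pos: [603.7, -113.8, 123.2]
orientation: [-0.006, 0.681, 0.732, -0.009]
contact_force: [0.1, -0.5, -1.5]
opening: 0.418
t16.65 tcp [ 603.7 -113.8  123.2] loc [-23.9  46. ] ang 1.644 (rel 0.005) ztool [-0.02  -0.004 -1.   ] F [ 0.12 -0.47 -1.51] op 0.42 q [-0.18  0.55  0.14  1.18 -0.01 -0.26]
t16.75 tcp [ 603.8 -114.   123.4] loc [-23.8  45.9] ang 1.644 (rel 0.004) ztool [-0.02  -0.005 -1.   ] F [-0.01  0.2  -2.02] op 0.42 q [-0.18  0.55  0.14  1.18 -0.01 -0.26]
```

View pics/s7.png

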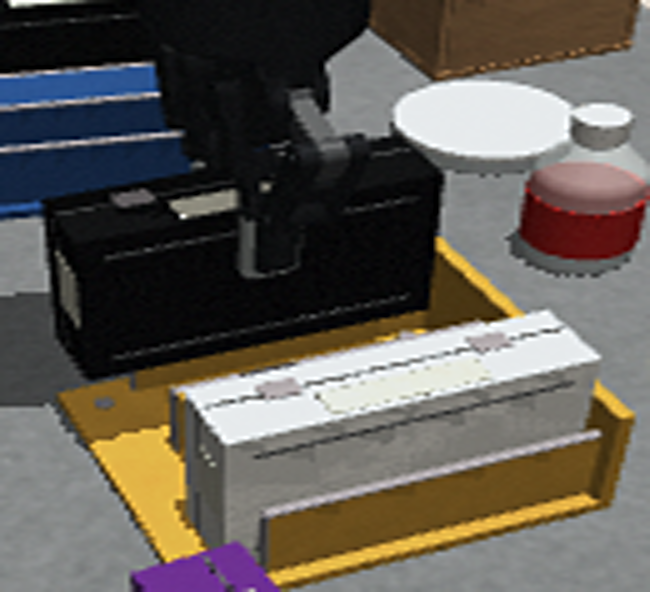

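View pics/t7.png

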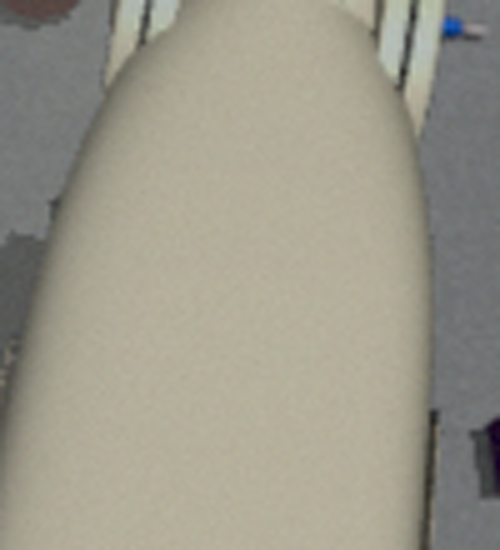

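Run:
```python
from h import *
a=cv2.imread("pics/s7f.png")
g=(255*(a/255.)**0.45).astype('uint8')
cv2.imwrite("pics/s7e.png",cv2.resize(g[160:245,295:400],None,fx=7,fy=7,interpolation=cv2.INTER_CUBIC))
```

```text
(no output)
```

View pics/s7e.png

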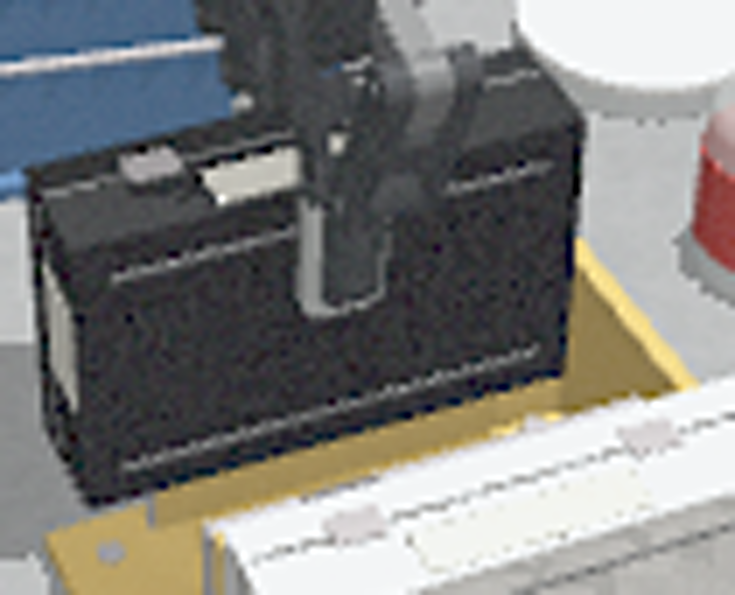

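Run:
```python
from h import *
def px(u,v,ox=295,oy=160,f=7): return ((u+.5)/f-.5+ox,(v+.5)/f-.5+oy)
zb=123.2-67.2
for n,p,z in [("nbf",(92,503),zb),("nbb",(565,378),zb),("ntf",(68,252),zb+88),("ntb",(582,118),zb+88),("ftf",(27,178),zb+88)]:
    print(n,wr(YE,onz("side",px(*p),z)).round(1))
# vertical-consistency: solve z of near-bottom edge if y=46-18=28
for n,p in [("nbf",(92,503)),("nbb",(565,378)),("ntf",(68,252)),("ntb",(582,118))]:
    o,v=ray("side",px(*p)); 
    lo=wr(YE,o); d=wr((np.zeros(2),YE[1]),v); s=(28-lo[1])/d[1]; print(n,"z if y=28:",(o+s*v)[2].round(1),"x",wr(YE,o+s*v)[0].round(1))
# white box top edges check: sizes; yellow fence side view check
t=[px(207,523),]
```

```text
nbf [-92.3  29.9]
nbb [45.1 25.8]
ntf [-94.9  27.9]
ntb [44.2 28.2]
ftf [-94.9  59.3]
nbf z if y=28: 58.0 x -92.9
nbb z if y=28: 53.7 x 46.4
ntf z if y=28: 143.9 x -94.9
ntb z if y=28: 144.2 x 44.1
```

Run:
```python
from h import *
a=cv2.imread("pics/side0.png"); g=(255*(a/255.)**0.6).astype('uint8')
cv2.imwrite("pics/s0y.png",cv2.resize(g[190:290,300:420],None,fx=6,fy=6,interpolation=cv2.INTER_CUBIC))
```

```text
(no output)
```

View pics/s0y.png

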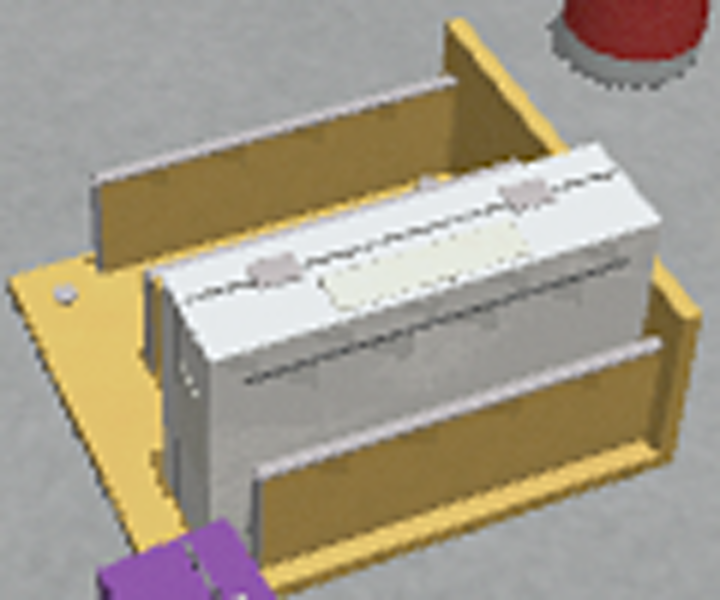

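Run:
```python
from h import *
def px(u,v,ox=300,oy=190,f=6): return ((u+.5)/f-.5+ox,(v+.5)/f-.5+oy)
for n,p,z in [("far f top mid (-65,65)",(98,182),48),("far b top mid (65,65)",(455,82),48),("far f bottom inner (-65,63)",(104,270),6),("near f top mid (-65,-65)",(257,470),48),("near b top (65,-65)",(660,343),48),("floor corner (-95,74)",(8,282),6),("plate top far front(65,74)",(447,22),66)]:
    print(n,wr(YE,onz("side",px(*p),z)).round(1))
```

```text
far f top mid (-65,65) [-64.8  61.1]
far b top mid (65,65) [64.4 61. ]
far f bottom inner (-65,63) [-63.5  62.4]
near f top mid (-65,-65) [-64.6 -66.3]
near b top (65,-65) [ 65.  -67.8]
floor corner (-95,74) [-95.2  69.4]
plate top far front(65,74) [65.5 71.5]
```

```bash
python3 -m crank '{"dp":[[-0.3,0.05,0],[-0.25,0,0],[0,0,0],[0,0,0.1],[0,0,0.2],[0,0,0.1],[0,0,0],[0,0,0]],"turn":[0,0,0,0,0,0,0,0],"grip":[0,0,0,0,0,0,0,0]}'
python3 - <<'E'
from h import *
st(YE)
a=cams.grab_frame("side");cv2.imwrite("pics/s8f.png",a)
g=(255*(a/255.)**0.45).astype('uint8')
cv2.imwrite("pics/s8e.png",cv2.resize(g[160:245,295:400],None,fx=7,fy=7,interpolation=cv2.INTER_CUBIC))
st(YE)
E
```

```text
t: 17.55
tool_pos: [605.1, -120.5, 120.1]
orientation: [-0.005, 0.681, 0.732, -0.008]
contact_force: [0.7, 0.4, -1.2]
opening: 0.415
t17.55 tcp [ 605.1 -120.5  120.1] loc [-22.9  39.2] ang 1.643 (rel 0.004) ztool [-0.018 -0.005 -1.   ] F [ 0.7   0.35 -1.24] op 0.42 q [-0.19  0.56  0.14  1.17 -0.01 -0.26]
t17.60 tcp [ 605.1 -120.5  120.1] loc [-22.9  39.2] ang 1.643 (rel 0.004) ztool [-0.018 -0.005 -1.   ] F [-0.64 -0.33 -1.17] op 0.42 q [-0.19  0.56  0.14  1.17 -0.01 -0.26]
```

View pics/s8e.png

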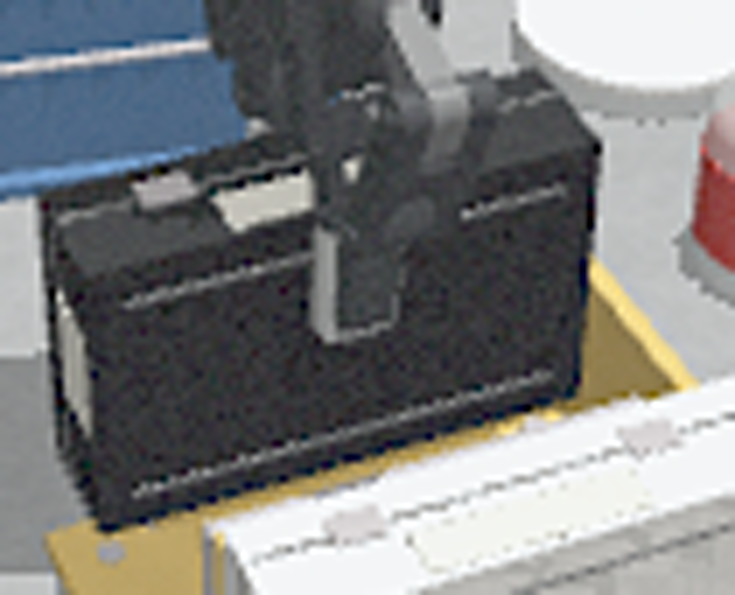

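```bash
python3 -m crank '{"dp":[[0.1,0,0],[0,0,0],[0,0,0.2],[0,0,0.3],[0,0,0.3],[0,0,0.3],[0,0,0.2],[0,0,0]],"turn":[0.004,0,0,0,0,0,0,0],"grip":[0,0,0,0,0,0,0,0]}'
python3 - <<'E'
from h import *
st(YE)
E
```

```text
t: 18.4
tool_pos: [604.6, -119.3, 105.6]
orientation: [-0.005, 0.683, 0.731, -0.008]
contact_force: [0.4, -0.3, -2.1]
opening: 0.418
t18.40 tcp [ 604.6 -119.3  105.6] loc [-23.3  40.5] ang 1.639 (rel -0.000) ztool [-0.018 -0.005 -1.   ] F [ 0.43 -0.31 -2.09] op 0.42 q [-0.19  0.57  0.12  1.14 -0.01 -0.26]
```

```bash
python3 -m crank '{"dp":[[0,0,0.3],[0,0,0.4],[0,0,0.4],[0,0,0.4],[0,0,0.4],[0,0,0.3],[0,0,0.2],[0,0,0]],"turn":[0,0,0,0,0,0,0,0],"grip":[0,0,0,0,0,0,0,0]}'
python3 - <<'E'
from h import *
st(YE)
a=cams.grab_frame("side");cv2.imwrite("pics/s9f.png",a)
g=(255*(a/255.)**0.45).astype('uint8')
cv2.imwrite("pics/s9e.png",cv2.resize(g[160:245,295:400],None,fx=7,fy=7,interpolation=cv2.INTER_CUBIC))
st(YE)
E
```

```text
t: 19.2
tool_pos: [603.9, -119.4, 79.1]
orientation: [-0.005, 0.683, 0.731, -0.008]
contact_force: [-0.1, -0.9, -1.5]
opening: 0.418
t19.20 tcp [ 603.9 -119.4   79.1] loc [-24.   40.4] ang 1.639 (rel -0.000) ztool [-0.019 -0.005 -1.   ] F [-0.07 -0.89 -1.49] op 0.42 q [-0.19  0.59  0.09  1.08 -0.01 -0.26]
t19.25 tcp [ 604.  -119.5   79.2] loc [-23.9  40.4] ang 1.639 (rel -0.001) ztool [-0.019 -0.005 -1.   ] F [ 0.24  0.5  -1.61] op 0.42 q [-0.19  0.59  0.09  1.08 -0.01 -0.26]
```

View pics/s9e.png

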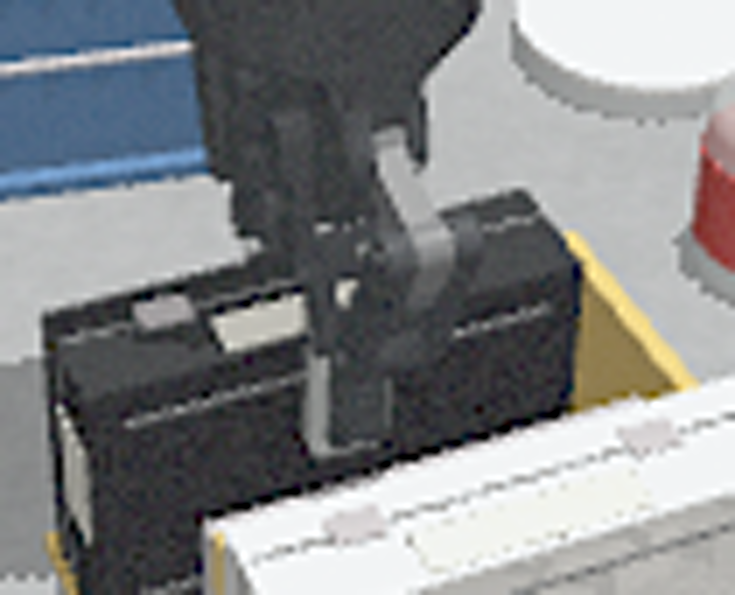

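```bash
python3 -m crank '{"dp":[[0,0,0.2],[0,0,0.15],[0,0,0.1],[0,0,0.1],[0,0,0.05],[0,0,0],[0,0,0],[0,0,0]],"turn":[0,0,0,0,0,0,0,0],"grip":[0,0,0,0,0,0,0,0]}'
python3 - <<'E'
from h import *
st(YE)
E
```

```text
t: 20.05
tool_pos: [604.5, -119.6, 73.5]
orientation: [-0.005, 0.683, 0.731, -0.008]
contact_force: [-0.4, 1.1, -2.2]
opening: 0.416
t20.05 tcp [ 604.5 -119.6   73.5] loc [-23.5  40.2] ang 1.639 (rel -0.001) ztool [-0.017 -0.005 -1.   ] F [-0.4   1.08 -2.22] op 0.42 q [-0.19  0.6   0.08  1.07 -0.01 -0.26]
```

```bash
python3 -m crank '{"dp":[[0,0,0.1],[0,0,0.1],[0,0,0.1],[0,0,0.1],[0,0,0],[0,0,0],[0,0,0],[0,0,0]],"turn":[0,0,0,0,0,0,0,0],"grip":[0,0,0,0,0,0,0,0]}'
python3 - <<'E'
from h import *
st(YE)
E
```

```text
t: 20.85
tool_pos: [604.9, -119.6, 73.3]
orientation: [-0.003, 0.683, 0.731, -0.007]
contact_force: [-0.9, 0.1, 0.5]
opening: 0.42
t20.85 tcp [ 604.9 -119.6   73.3] loc [-23.   40.1] ang 1.639 (rel -0.001) ztool [-0.014 -0.005 -1.   ] F [-0.9   0.14  0.54] op 0.42 q [-0.19  0.6   0.08  1.07 -0.01 -0.26]
```

```bash
python3 -m crank '{"dp":[[0,0,0],[0,0,0],[0,0,0],[0,0,0],[0,0,0],[0,0,0],[0,0,-0.3],[0,0,-0.6]],"turn":[0,0,0,0,0,0,0,0],"grip":[0.45,0.5,0.55,0.6,0.65,0.65,0.65,0.65]}'
python3 - <<'E'
from h import *
st(YE)
a=cams.grab_frame("side");cv2.imwrite("pics/s10f.png",a)
g=(255*(a/255.)**0.45).astype('uint8')
cv2.imwrite("pics/s10e.png",cv2.resize(g[160:245,295:400],None,fx=7,fy=7,interpolation=cv2.INTER_CUBIC))
E
```

```text
t: 21.65
tool_pos: [604.7, -119.6, 81.1]
orientation: [-0.004, 0.683, 0.731, -0.007]
contact_force: [-0.4, -0.1, -0.2]
opening: 0.651
t21.65 tcp [ 604.7 -119.6   81.1] loc [-23.2  40.2] ang 1.639 (rel -0.001) ztool [-0.016 -0.005 -1.   ] F [-0.41 -0.11 -0.24] op 0.65 q [-0.19  0.59  0.09  1.08 -0.01 -0.26]
```

View pics/s10e.png

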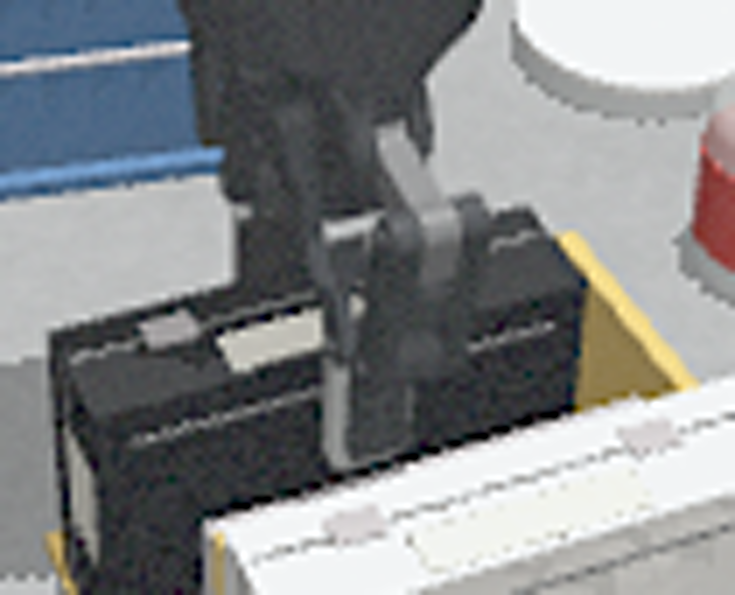

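```bash
python3 -m crank '{"dp":[[0,0,-0.8],[0,0,-1.5],[0,0,-2],[0,0,-3],[0,0,-3],[0,-3,-2],[0,-4,0],[0,-4,0]],"turn":[0,0,0,0,0,0,0,0],"grip":[0.65,0.65,0.65,0.65,0.65,0.65,0.65,0.65]}'; python3 -m crank '{"dp":[[0,-4,0],[0,-4,0],[0,-4,0],[0,-4,0],[0,-2,0],[0,0,0],[0,0,0],[0,0,0]],"turn":[0,0,0,0,0,0,0,0],"grip":[0.65,0.65,0.65,0.65,0.65,0.65,0.65,0.65]}'
python3 - <<'E'
from h import *
st(YE)
a=cams.grab_frame("side");cv2.imwrite("pics/s11f.png",a)
b=cams.grab_frame("top");cv2.imwrite("pics/t11f.png",b)
cv2.imwrite("pics/t11.png",cv2.resize(b[135:245,180:420],None,fx=3.3,fy=3.3,interpolation=cv2.INTER_CUBIC))
E
```

```text
t: 22.5
tool_pos: [500.4, -126.6, 216.5]
orientation: [0.001, 0.682, 0.732, -0.005]
contact_force: [-0.2, 0.6, 0.5]
opening: 0.648
t: 23.3
tool_pos: [312.1, -139.5, 224.1]
orientation: [0.008, 0.682, 0.731, -0.002]
contact_force: [-0.5, -0.7, 0.3]
opening: 0.648
t23.30 tcp [ 312.1 -139.5  224.1] loc [-316.5   40.3] ang 1.639 (rel 0.000) ztool [ 0.008 -0.013 -1.   ] F [-0.49 -0.67  0.31] op 0.65 q [-0.41 -0.07 -0.41  1.22 -0.01 -0.48]
```

View pics/s11f.png

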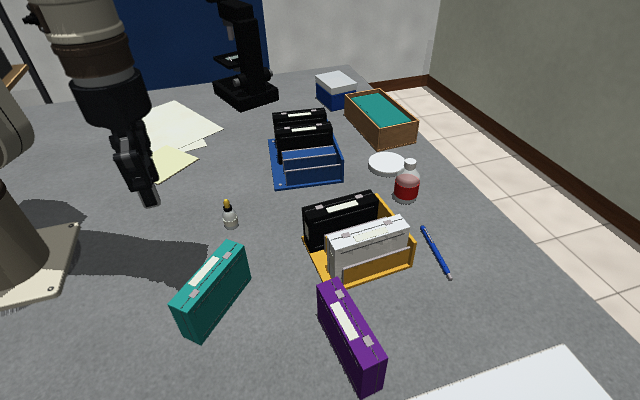

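View pics/t11.png

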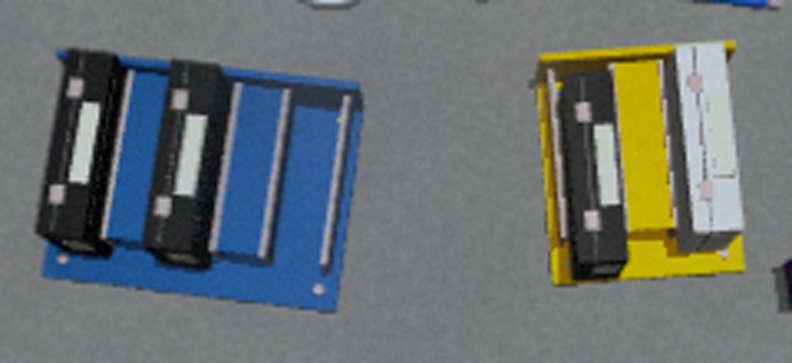

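Run:
```python
from h import *
b=cv2.imread("pics/t11f.png");a=cv2.imread("pics/s11f.png");b0=cv2.imread("pics/top0.png");a0=cv2.imread("pics/side0.png")
print("blue top");labels(b); print("blue side");labels(a,"side",94,BL,(245,345,100,160),140)
print("yel top");labels(b,"top",94,YE,(340,385,150,225),140); print("yel side");labels(a,"side",94,YE,(310,372,195,225),140)
# rack shift: colour-mask centroid/edges, phase correlation on rack-only patches before/after
def shift(i0,i1,roi):
    x0,x1,y0,y1=roi; f=lambda i:cv2.cvtColor(i[y0:y1,x0:x1],cv2.COLOR_BGR2GRAY).astype(np.float32)
    return cv2.phaseCorrelate(f(i0),f(i1),cv2.createHanningWindow((x1-x0,y1-y0),cv2.CV_32F))
print("blue rack right edge",shift(b0,b,(272,296,150,235)))
print("blue side plate/fence",shift(a0,a,(300,348,160,195)))
print("yel rack top right+white",shift(b0,b,(366,412,140,226)))
print("yel side white/near fence",shift(a0,a,(345,420,225,290)))
cv2.imwrite("pics/t11b.png",cv2.resize(b[140:245,180:300],None,fx=5,fy=5,interpolation=cv2.INTER_CUBIC))
cv2.imwrite("pics/t11y.png",cv2.resize(b[140:230,330:420],None,fx=6,fy=6,interpolation=cv2.INTER_CUBIC))
```

```text
blue top
label px [205.3 177.9] area 129 loc [-3.9 73.8]
label px [237.4 181.6] area 130 loc [-3.9 -5.4]
blue side
label px [299. 114.] area 53 loc [-3.6 72.1]
label px [303.2 128.6] area 62 loc [-4.  -6.9]
yel top
label px [363.3 184.4] area 134 loc [-22.8  33.4]
yel side
label px [341.8 205.9] area 157 loc [-23.7  31.6]
blue rack right edge ((-0.09851492062731992, -0.13015670554408132), 0.8674237449963887)
blue side plate/fence ((-0.0919396965766488, -0.013748586777627025), 0.9943476509716775)
yel rack top right+white ((0.008003470351184205, -0.021376027114961005), 0.9883947469570019)
yel side white/near fence ((0.48326621155763405, -0.034075313686876996), 0.9548126619833487)
```

View pics/t11b.png

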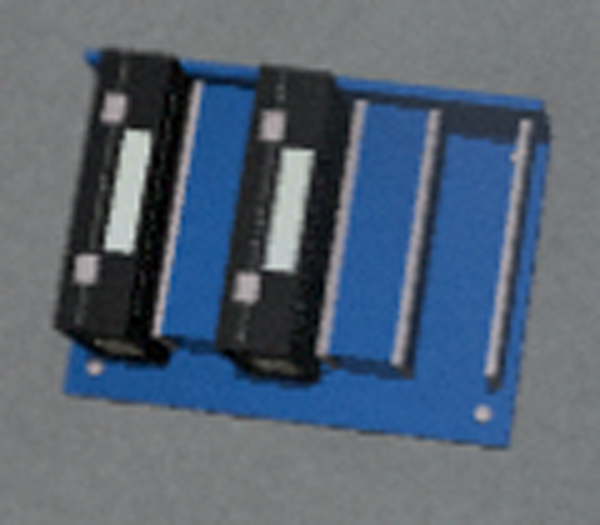

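View pics/t11y.png

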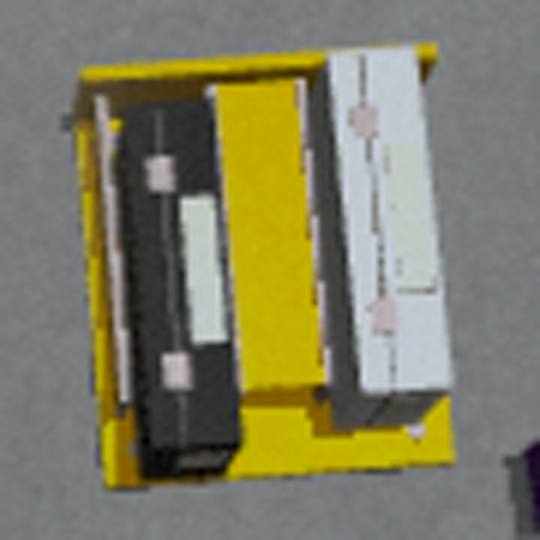

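Run:
```python
from h import *
st(YE); print(arm.close_job())
```

```text
t23.40 tcp [ 312.4 -139.5  223.8] loc [-316.3   40.3] ang 1.640 (rel 0.001) ztool [ 0.007 -0.013 -1.   ] F [-0.13 -0.34 -0.38] op 0.65 q [-0.41 -0.07 -0.41  1.22 -0.01 -0.48]
the job is handed in; nothing more can be done
None
```

The job is handed in at t = 23.4 s of the 72 s allowed. Box_3 was the empty one and now stands in the yellow rack's free slot. Boxes 1 and 2 were full and are home in the blue rack.

- **Which box is empty:** Box_3 slid about 15 mm with no force I could tell from the roughly 1 N sensor noise. Box_2 pushed at about 4–5 N and box_1 at about 4 N. Lifting box_3 read about 1.2–2 N, which fits 0.13 kg.
- **Full boxes:** I pushed both until they stalled at about 9–10 N, below the 15 N that would shove the rack. At the end their labels lay at x ≈ -3.9 in the rack frame in the top view, and -3.6 and -4.0 in the side view (home is -5). The back ends measured 64–65, against the plate at 65.
- **Empty box:** It came to rest on the floor, because z stalled at the expected height and the supporting force appeared. Its origin is about x = -23, y = 40–41 in the yellow rack, inside the limits of -45 to 0 and 34 to 50.
- **Bystanders:** Comparing pictures before and after, the blue rack shifted at most about 0.1 px. The yellow rack with the white box shifted 0.02 px in the top view. The bottles, dish and pen looked unmoved by eye; I did not measure them.

**Checks that disagreed:**
- The two cameras differed by about 3 mm on where the yellow rack sits sideways, so I aimed between them and the box went in without touching.
- The side view of the yellow rack and white box gave a 0.5 px sideways shift (about 1 mm) that the top view did not show.
- The fingers stalled about 2 mm short of where I predicted home to be. I put that down to calibration and a slight tilt of the tool while pushing.

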